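Index a sample carousel on by one station

ROBOT

A 7-joint arm with a two-finger parallel gripper is mounted at the origin on the work surface. World frame = base frame: x ahead of the robot, y to its left, z up, the work surface at z = 0. Lengths are in m, angles in rad, forces in N, time in s.
With the tool pointing down it reaches from about 0.4 to 0.85 m from the base axis. Payload 10.4 kg.
Tool frame: the origin (TCP) lies at the very end of the fingers, on their centre line; the grasp point (between the pads) lies 19 mm behind it; z points along the fingers, y is the line along which they close (so a half turn about z gives the same grasp; the last joint's range is limited). The gripper opens to 87 mm and grips with 3 to 60 N. Pads are 19 mm wide; open, the fingers measure 117 mm over their backs; the gripper's body (75 mm by 190 mm) begins 51 mm behind the grasp point.
Start: joints at [-1.128, 0.332, -0.065, 1.46, 0.022, 1.35, -0.088], TCP at [0.281, 0.558, 0.223] pointing down, gripper open.
Joint ranges: [-2.6, 2.6], [-0.5, 2.12], [-1.47, 1.34], [0.16, 2.42], [-1.27, 4.41], [0.06, 2.06], [-2.6, 2.6]. Speed limits (rad/s): [2.22, 2.22, 2.79, 2.79, 3.14, 3.14, 3.14].

INTERFACE

Orientations are given as a unit quaternion [w, x, y, z].
In Python, from rig import env, imaging gives the robot as it stands. The module is installed in compiled form; this text tells all that it offers.
- The arm moves only by the shell command python3 -m crank 'ROWS' [FORCE]. ROWS is JSON, a list of rows, each an object of numbers: "tx", "ty", "tz": the shift along the tool's x, y, z scaled (see below); "wx", "wy", "wz": the turn, a rotation vector about the tool's x, y, z scaled (see below); "hand": the opening, from 0 (shut) to 1 (fully open). A call has 1 to 8 rows; each row shifts and turns the commanded pose from where the row before left it, along the tool's axes as they then stand; what a row does not reach is not made up. The controller multiplies each number of a shift by 2.5 cm and each number of a turn by 45 degrees. A row lasts 1/10 s, in which the tool goes at most 50 mm and 8.59 degrees, less where a joint would pass 70% of its speed; a pose out of reach is approached as far as the arm can. A call with a number of a shift or a turn outside -1 to 1 is refused whole. A call with a gripper value outside its range is refused whole. The fingers move at their own pace and stop on an object; FORCE is the grip in N (left out, the last holds). Time passes only in rows, so rows that do not move let the fingers close. It gives the time, the measured TCP pose, the force, the opening and the grip force at its end, in the units of the state.
- env.get_state(): the state, without advancing time (a new reading comes with each control period).
- imaging.capture(name): name is "side" or "top"; returns the picture (480x640x3 uint8, red, green, blue); there is no depth.
- imaging.camera_params(name): a dict with "fx", "fy", "cx", "cy" (pixels), "world_from_camera" (4x4, takes a point from camera to world coordinates). Camera axes: x right, y down, z forward; pixel columns grow to the right and rows downward; lengths in m; the calibration is good to about 2 mm. A picture is of the moment at which its call begins. camera_params takes no time and is no camera call.
- env.close_job(): hands the job in; it is judged then, once.
The state is a dict: "t": time; "joints": joint angles; "qd": joint speeds; "joint_efforts": joint torques, N m; "tool_pos": TCP position; "tool_rot": TCP orientation; "contact_force": force on the tool from outside, world axes, zero at the start; "torque": the same for the moment, N m; "opening": opening from 0.0 (shut) to 1.0 (fully open); "grip_force": force on a finger pad.
Only numpy, scipy, OpenCV 4.12 (cv2) and the standard library are available. Lean on these libraries where they do the work, as an engineer would, in place of code of your own. Each camera call takes 0.05 s, during which the arm holds its last target. There are 200 camera calls.

TASK

Move the sample carousel on by exactly one station: press the spring plunger on its tower in with the fingertips and, holding it in, push the turntable round anticlockwise (seen from above) towards the next hole, not the other way and not on past that hole. Let the plunger spring fully out so that the turntable is locked at that hole. Pick nothing up: leave the jars standing in their places on the turntable and the other things on the bench undisturbed.

Things in the scene. Friction and masses are not known exactly. Their poses are not given: they have to be found in the camera images.
- base: fixed round base of the carousel, at any yaw: steel flange 300 mm across, 10 mm high, with six dark index marks (10 mm, at 138 mm radius, every 60 degrees); grey drum 244 mm across, 34 mm high. Origin: on the bench, on the turntable's axis; z up; its own +x points to the plunger's starting station
- reader (a point): window of the white reader fixed to the base beside the turntable, opposite the plunger's starting station: 64 mm wide, 108 mm tall, reaching from 140 mm (foot) to 201 mm from the axis; this point is 83 mm above the bench
- turntable (a joint): turn of the turntable (aluminium, 250 mm across, top 40 mm above the bench) in rad, positive anticlockwise from above; 0 at the start. A hole every 1.047 rad (60 degrees), the next at 1.047, each with up to 0.03 rad of play. Bearing friction about 0.25 N m, no spring: it stays where it is left. Locked while the plunger is out; free with the plunger 6 mm in or more
- plunger (a joint): how far the plunger is pressed in (straight down), in m: 0 out, in a hole; lets go at 0.006; hard stop at 0.012. Spring: 3 N when out, 8 N fully in. Let go between two holes, it stays about 6 mm in, its pin riding under the ring; the turntable can then still be pushed round by a lug, and the plunger springs out and locks by itself at the next hole it meets
- cap (a point): centre of the top face of the plunger's round steel cap on the turntable's tower: 34 mm across, flat, 10 mm thick, 90 mm from the turntable's axis, 114 mm above the bench when out, 102 mm when fully in; pressed straight down, it travels round with the turntable
- lug (a point): centre of the inner face of one of the tower's two upright aluminium lugs, the one ahead of the cap when turning anticlockwise; its twin stands behind the cap. Each 8 mm thick, 42 mm long along the radius, top 132 mm above the bench; inner faces 60 mm apart, 30 mm from the cap's centre. A shut fingertip fits between them, presses the cap and can push the lug sideways to turn the table
- hub (a point): point on the turntable's axis, at the top of its short central hub (40 mm across), 64 mm above the bench. The tower (42 by 76 mm at the top) stands at 90 mm from it in place of a jar, taller than the jars (94 mm above the bench)
- jar1: loose glass sample jar with a black screw lid, 47 mm across the lid, 54 mm tall, 90 g, standing between four 12 mm pins on the turntable; origin: centre of its underside, 40 mm above the bench; starts 60 degrees anticlockwise from the plunger
- jar2: loose glass sample jar with a black screw lid, 47 mm across the lid, 54 mm tall, 90 g, standing between four 12 mm pins on the turntable; origin: centre of its underside, 40 mm above the bench; starts 120 degrees anticlockwise from the plunger
- jar3: loose glass sample jar with a black screw lid, 47 mm across the lid, 54 mm tall, 90 g, standing between four 12 mm pins on the turntable; origin: centre of its underside, 40 mm above the bench; starts opposite the plunger, at the reader
- jar4: loose glass sample jar with a black screw lid, 47 mm across the lid, 54 mm tall, 90 g, standing between four 12 mm pins on the turntable; origin: centre of its underside, 40 mm above the bench; starts 60 degrees clockwise from the plunger (the place between it and jar3 is empty)
- spare_jar: bystander: the same jar standing on the bench beside the carousel; origin: centre of its underside
- spare_lid: bystander: loose black jar lid, 47 mm across and 14 mm high, on the bench beside the carousel; origin: centre of its underside
- wash_bottle: bystander: white plastic bottle, 64 mm across, 170 mm tall, on the bench to the right of the carousel; origin: centre of its underside
Mind the look-alikes: they are no part of the job. What is shaped like the jar2 but brown or purple is not meant.

How it is judged:
On the way, in this order (a step that is already met when the one before it is completed fails the run):
1. the plunger is pressed in until it lets the turntable go (value of joint plunger above 0.006 m and value of joint turntable below 0.1 rad), for 0.1 s.
2. the plunger has sprung out at the next hole (value of joint turntable between 0.997 and 1.097 rad and value of joint plunger below 0.002 m), for 0.2 s.
At the end, for the whole second after the job is handed in: The turntable rests at 1.047 rad (within 0.05) with the plunger out (within 2 mm); the four jars stand upright in their places (height within 6 mm, 90 mm from the axis within 12, tilt under 0.15 rad); the bystanders are upright (0.2 rad) and within 20 mm of their start (all of step 2 and velocity of joint turntable between -0.05 and 0.05 rad/s and height (world z) of jar1 between 0.034 and 0.046 m and angle between each of jar1, jar2, jar3, jar4's own z axis and vertical below 0.15 rad and horizontal distance between jar1 and hub between 0.078 and 0.102 m and height (world z) of jar2 between 0.034 and 0.046 m and horizontal distance between jar2 and hub between 0.078 and 0.102 m and height (world z) of jar3 between 0.034 and 0.046 m and horizontal distance between jar3 and hub between 0.078 and 0.102 m and height (world z) of jar4 between 0.034 and 0.046 m and horizontal distance between jar4 and hub between 0.078 and 0.102 m and distance of each of spare_jar, spare_lid, wash_bottle from where it was at the start of the episode below 0.02 m and angle between each of spare_jar, spare_lid, wash_bottle's own z axis and vertical below 0.2 rad); the robot touches nothing.
It fails at once if the turntable is turned on past the next hole (beyond 1.3 rad) (value of joint turntable above 1.3 rad).
It fails at once if the turntable is turned backwards (below -0.15 rad) (value of joint turntable below -0.15 rad).
It fails at once if a jar is lifted off the turntable (15 mm) or tipped (0.4 rad) (height (world z) of any of jar1, jar2, jar3, jar4 above 0.055 m or angle between any of jar1, jar2, jar3, jar4's own z axis and vertical above 0.4 rad).
It fails at once if a bystander is pushed or lifted by more than 30 mm, or tipped (distance of any of spare_jar, spare_lid, wash_bottle from where it was at the start of the episode above 0.03 m or angle between any of spare_jar, spare_lid, wash_bottle's own z axis and vertical above 0.4 rad).
It also fails if it takes over 38 s, if anything falls off the work surface, if the arm or the gripper's body presses on something with over 40 N, if the wrist force passes 120 N, or if a joint passes its speed limit or range.

## Working session

There is one attempt and no reset: what is moved stays moved. The work goes in short steps, Python scripts to look and compute and a shell command to move; the robot and the scene stay as the last step left them, time stands still between calls to the robot, and variables do not carry over. Pictures are saved under pics/ and viewed, at most 10 in all, crops included, and the job is handed in when it is done.

```bash
mkdir -p pics; python3 - <<'E'
from rig import env, imaging
import cv2, numpy as np
for n in("top","side"):
    cv2.imwrite(f"pics/{n}0.png",imaging.capture(n)[:,:,::-1])
    p=imaging.camera_params(n);print(n,p["fx"],p["cx"],p["cy"],np.round(p["world_from_camera"],3).tolist())
s=env.get_state();print(s["t"],s["tool_pos"],s["tool_rot"],s["opening"])
E
```

```text
top 488.93011811535445 319.7522428474867 238.59039957587032 [[-0.023, -0.981, 0.19, 0.357], [-1.0, 0.023, -0.006, -0.123], [0.001, -0.191, -0.982, 0.996], [0.0, 0.0, 0.0, 1.0]]
side 518.6411922583042 319.3310481156805 241.9243759771332 [[0.905, -0.28, 0.32, 0.21], [-0.425, -0.63, 0.65, -0.82], [0.02, -0.724, -0.689, 0.819], [0.0, 0.0, 0.0, 1.0]]
0.1 [0.28055542 0.55811181 0.22184112] [-1.07436346e-04  2.30770055e-01  9.73008108e-01 -6.26628649e-04] 0.9955246184600892
```

View pics/top0.png

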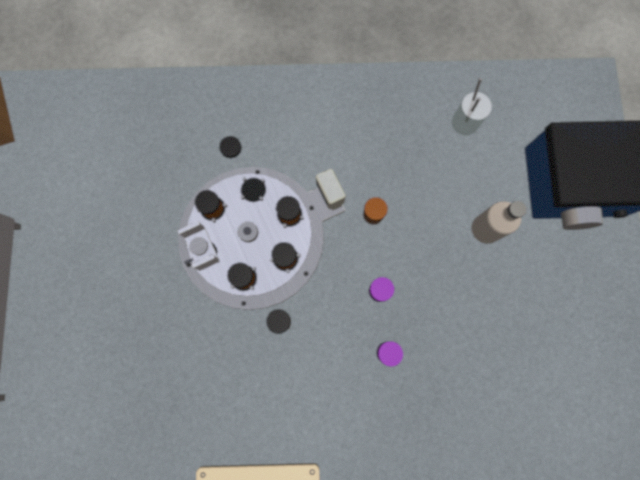

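View pics/side0.png

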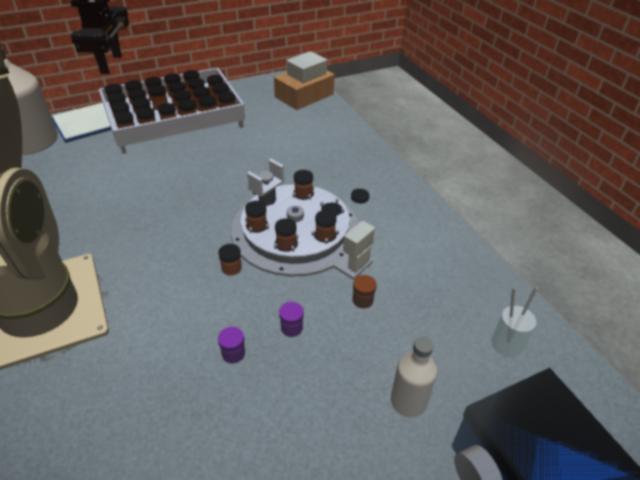

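The top view shows the tower at (199,245) between two lugs and the hub at (247,231). The reader is at (330,188), and the jars are at (241,276), (284,256), (289,209) and (209,203). A dark spot at (254,188) marks the empty place. Look-alikes for jar2: brown at (375,210), purple at (381,289) and (390,354), spare jar at (279,321). The cap itself is the only round steel disc between lugs; the hub (247,231) is the only thing I could confuse it with. I'll check in a crop.

```bash
cat > h.py <<'E'
from rig import env, imaging
import cv2, numpy as np
def ray(n,u,v,z):
    p=imaging.camera_params(n);T=np.array(p["world_from_camera"])
    d=T[:3,:3]@[(u-p["cx"])/p["fx"],(v-p["cy"])/p["fy"],1];o=T[:3,3]
    return (o+d*(z-o[2])/d[2])
def px(n,P):
    p=imaging.camera_params(n);T=np.linalg.inv(p["world_from_camera"]);c=T[:3,:3]@P+T[:3,3]
    return p["fx"]*c[0]/c[2]+p["cx"],p["fy"]*c[1]/c[2]+p["cy"]
def crop(n,name,u0,v0,w,h,k):
    a=imaging.capture(n)[v0:v0+h,u0:u0+w,::-1]
    cv2.imwrite(name,cv2.resize(a,None,fx=k,fy=k,interpolation=cv2.INTER_CUBIC))
E
python3 - <<'E'
from h import *
crop("top","pics/c1.png",170,155,190,160,4)
print("cap",ray("top",199.5,245,.114),"hub",ray("top",247,231,.064))
for P in[(254,188),(289,209),(209,203),(284,256),(241,276)]:print(ray("top",*P,.094))
E
```

```text
cap [0.52109958 0.09274902 0.114     ] hub [0.55598789 0.01316978 0.064     ]
[ 0.6335373  -0.00420396  0.094     ]
[ 0.59048306 -0.0708115   0.094     ]
[0.60579016 0.08144193 0.094     ]
[ 0.50029161 -0.0604467   0.094     ]
[0.46468168 0.01948658 0.094     ]
```

View pics/c1.png

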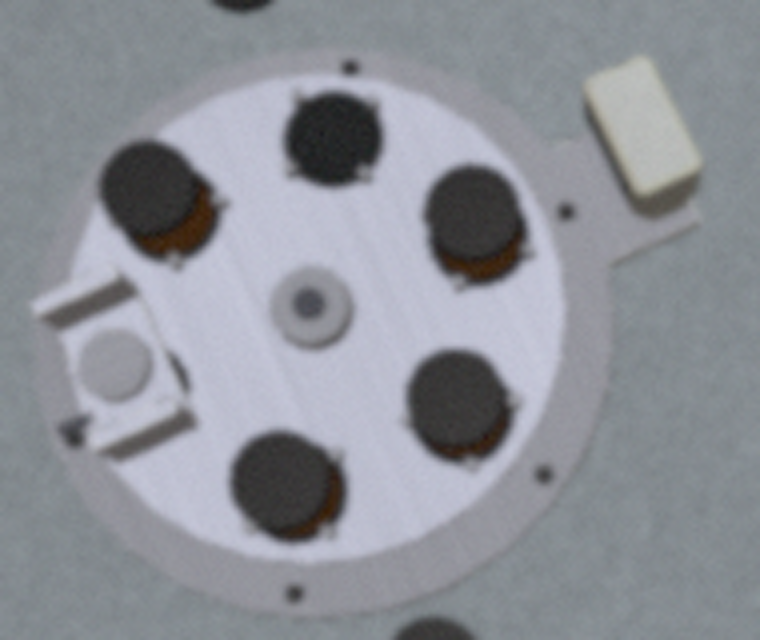

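The crop confirms it: the cap is at crop (114,366), full pixel (198.5,246.5), between the two lugs. The hub is at full (248,230.5). The lower lug is the one ahead when turning anticlockwise. Next I'll fit the axis from the index marks and plan the moves in tool axes.

```bash
cat >> h.py <<'E'
from scipy.spatial.transform import Rotation as Ro
def R(): 
    q=env.get_state()["tool_rot"]; return Ro.from_quat([q[1],q[2],q[3],q[0]]).as_matrix()
E
python3 - <<'E'
from h import *
from scipy.optimize import least_squares
f=lambda a:(170+a[0]/4-.4,155+a[1]/4-.4)
m=np.array([ray("top",*f(a),.01)[:2] for a in[(350,67),(567,211),(544,474),(294,594),(74,433)]])
ang=lambda p:p[2]+np.pi/3*np.array([3+1,3,2,1,0])
# marks listed clockwise from +120.. : solve centre & yaw
def res(p,o): 
    a=p[2]+np.array(o)*np.pi/3; return (m-p[:2]-.138*np.c_[np.cos(a),np.sin(a)]).ravel()
s=least_squares(res,[.556,.013,2.0],args=([-2,-3,-4,-5,-6],));print(s.x,np.abs(s.fun).max())
c=ray("top",*f((114,366)),.114)[:2];h=ray("top",*f((312,303)),.064)[:2]
print("cap",c,"hub",h,"r",np.linalg.norm(c-s.x[:2]),"ang",np.arctan2(*(c-s.x[:2])[::-1]))
E
```

```text
[0.55867512 0.01399075 1.98913867] 0.0014772927401444994
cap [0.51911042 0.09526362] hub [0.55725483 0.01200804] r 0.09039161390948013 ang 2.023838877715047
```

Axis (0.558, 0.013), cap at angle 2.0 and radius 90.4 mm, so the numbers agree with the given sizes. Target above the cap: (0.5205, 0.095).

```bash
python3 -m crank '[{"tx":-0.94,"ty":-0.68,"hand":0},{"tx":-0.94,"ty":-0.68,"hand":0},{"tx":-0.94,"ty":-0.68,"hand":0},{"tx":-0.94,"ty":-0.68,"hand":0},{"tx":-0.94,"ty":-0.68,"hand":0},{"tx":-0.94,"ty":-0.68,"hand":0},{"tx":-0.94,"ty":-0.68,"hand":0},{"tx":-0.94,"ty":-0.68,"hand":0}]' 20
python3 -m crank '[{"tx":-0.94,"ty":-0.68,"hand":0},{"tx":-0.94,"ty":-0.68,"hand":0},{"tx":-0.94,"ty":-0.68,"hand":0},{"tx":-0.94,"ty":-0.68,"hand":0},{"tx":-0.94,"ty":-0.68,"hand":0},{"tx":-0.94,"ty":-0.68,"hand":0},{"hand":0},{"hand":0}]'
python3 - <<'E'
from h import *
s=env.get_state();p=s["tool_pos"];print(p,s["opening"],s["contact_force"])
print((R().T@(np.array([.5205,.095,.16])-p)/.025).round(2))
E
```

```text
[0.28057271 0.55816586 0.22197835] 1.0032795786389084 [ 0.94339086 -0.09440745 -0.83132907]
[-16.9  -12.24   2.49]validation failed for argument at $[0]...
validation failed for argument at $[0]...
```

```bash
python3 -m crank '[{"tx":-0.94,"ty":-0.68,"tz":0,"wx":0,"wy":0,"wz":0,"hand":0}]' 20; python3 -m crank --help | head -20
```

```text
t: 0.25
tool_pos: [0.291, 0.5348, 0.2216]
tool_rot: [-0.001, 0.228, 0.974, -0.0]
contact_force: [-1.0, -0.4, -0.5]
opening: 0.959
grip_force: 0.0invalid input: not JSON, or not a number
```

```bash
python3 -m crank '[{"tx":-0.94,"ty":-0.68,"tz":0,"wx":0,"wy":0,"wz":0,"hand":0},{"tx":-0.94,"ty":-0.68,"tz":0,"wx":0,"wy":0,"wz":0,"hand":0},{"tx":-0.94,"ty":-0.68,"tz":0,"wx":0,"wy":0,"wz":0,"hand":0},{"tx":-0.94,"ty":-0.68,"tz":0,"wx":0,"wy":0,"wz":0,"hand":0},{"tx":-0.94,"ty":-0.68,"tz":0,"wx":0,"wy":0,"wz":0,"hand":0},{"tx":-0.94,"ty":-0.68,"tz":0,"wx":0,"wy":0,"wz":0,"hand":0},{"tx":-0.94,"ty":-0.68,"tz":0,"wx":0,"wy":0,"wz":0,"hand":0},{"tx":-0.94,"ty":-0.68,"tz":0,"wx":0,"wy":0,"wz":0,"hand":0}]'
python3 -m crank '[{"tx":-0.94,"ty":-0.68,"tz":0,"wx":0,"wy":0,"wz":0,"hand":0},{"tx":-0.94,"ty":-0.68,"tz":0,"wx":0,"wy":0,"wz":0,"hand":0},{"tx":-0.94,"ty":-0.68,"tz":0,"wx":0,"wy":0,"wz":0,"hand":0},{"tx":-0.94,"ty":-0.68,"tz":0,"wx":0,"wy":0,"wz":0,"hand":0},{"tx":-0.94,"ty":-0.68,"tz":0,"wx":0,"wy":0,"wz":0,"hand":0},{"tx":-0.94,"ty":-0.68,"tz":0,"wx":0,"wy":0,"wz":0,"hand":0},{"tx":0,"ty":0,"tz":0,"wx":0,"wy":0,"wz":0,"hand":0},{"tx":0,"ty":0,"tz":0,"wx":0,"wy":0,"wz":0,"hand":0}]'
python3 - <<'E'
from h import *
s=env.get_state();p=s["tool_pos"];print(p,s["opening"],s["contact_force"])
print((R().T@(np.array([.5205,.095,.16])-p)/.025).round(2))
E
```

```text
t: 1.05
tool_pos: [0.4013, 0.3255, 0.2224]
tool_rot: [-0.0, 0.231, 0.973, -0.0]
contact_force: [0.4, -0.3, 0.5]
opening: 0.265
grip_force: 0.0
t: 1.85
tool_pos: [0.4811, 0.172, 0.2224]
tool_rot: [-0.0, 0.231, 0.973, 0.0]
contact_force: [-0.3, 1.2, 0.2]
opening: 0.009
grip_force: 0.0
[0.48108761 0.17201822 0.22237296] 0.008637873421558695 [-0.26248957  1.216691    0.16059525]
[-2.8  -2.04  2.49]
```

```bash
python3 -m crank '[{"tx":-0.93,"ty":-0.68,"tz":0,"wx":0,"wy":0,"wz":0,"hand":0},{"tx":-0.93,"ty":-0.68,"tz":0,"wx":0,"wy":0,"wz":0,"hand":0},{"tx":-0.94,"ty":-0.68,"tz":0.5,"wx":0,"wy":0,"wz":0,"hand":0},{"tx":0,"ty":0,"tz":1,"wx":0,"wy":0,"wz":0,"hand":0},{"tx":0,"ty":0,"tz":1,"wx":0,"wy":0,"wz":0,"hand":0},{"tx":0,"ty":0,"tz":0,"wx":0,"wy":0,"wz":0,"hand":0},{"tx":0,"ty":0,"tz":0,"wx":0,"wy":0,"wz":0,"hand":0}]'
python3 - <<'E'
from h import *
a=imaging.capture("side")[130:290,200:400,::-1]
cv2.imwrite("pics/s1.png",cv2.resize(a,None,fx=4,fy=4,interpolation=cv2.INTER_CUBIC))
p=env.get_state()["tool_pos"];print(p)
f=lambda P:((np.array(px("side",P))-[200,130])*4).round()
print("tcp",f(p),"cap",f(np.array([.5205,.095,.114])))
E
```

```text
t: 2.55
tool_pos: [0.5205, 0.0963, 0.1604]
tool_rot: [-0.0, 0.23, 0.973, -0.0]
contact_force: [0.3, 0.9, 0.4]
opening: 0.009
grip_force: 0.0
[0.52105084 0.09623214 0.16116136]
tcp [258. 108.] cap [262. 178.]
```

View pics/s1.png

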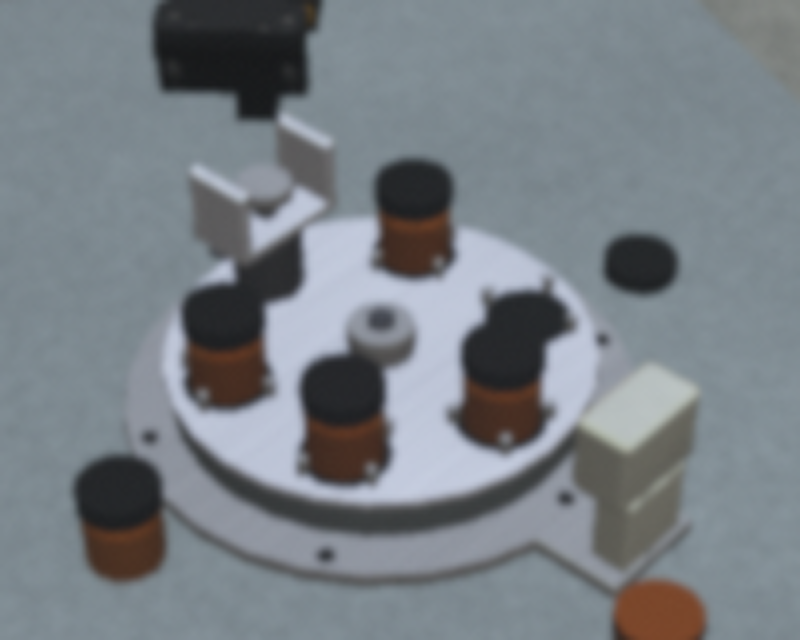

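The side crop shows the shut tip at (258,112), straight above the cap at (264,183) and clear of both lugs. Both match the projections. I'll press down now and work out the arc.

```bash
python3 -m crank '[{"tx":0,"ty":0,"tz":0.8,"wx":0,"wy":0,"wz":0,"hand":0},{"tx":0,"ty":0,"tz":0.7,"wx":0,"wy":0,"wz":0,"hand":0},{"tx":0,"ty":0,"tz":0.3,"wx":0,"wy":0,"wz":0,"hand":0},{"tx":0,"ty":0,"tz":0.3,"wx":0,"wy":0,"wz":0,"hand":0},{"tx":0,"ty":0,"tz":0.2,"wx":0,"wy":0,"wz":0,"hand":0},{"tx":0,"ty":0,"tz":0,"wx":0,"wy":0,"wz":0,"hand":0},{"tx":0,"ty":0,"tz":0,"wx":0,"wy":0,"wz":0,"hand":0},{"tx":0,"ty":0,"tz":0,"wx":0,"wy":0,"wz":0,"hand":0}]'
python3 - <<'E'
from h import *
C=np.array([.558,.013])
a=2.0+np.arange(0,1.31,.1);P=np.c_[C+.09*np.c_[np.cos(a),np.sin(a)],0*a]
print((np.diff(P,axis=0)@R()/.025).round(2).tolist())
E
```

```text
t: 3.4
tool_pos: [0.5213, 0.0959, 0.1038]
tool_rot: [0.0, 0.231, 0.973, 0.001]
contact_force: [-3.4, 0.0, 5.9]
opening: 0.006
grip_force: 3.3
[[0.21, -0.29, -0.0], [0.18, -0.31, -0.0], [0.15, -0.33, -0.0], [0.12, -0.34, -0.0], [0.08, -0.35, -0.0], [0.05, -0.36, -0.0], [0.01, -0.36, -0.0], [-0.03, -0.36, -0.0], [-0.06, -0.35, -0.0], [-0.1, -0.35, -0.0], [-0.13, -0.33, -0.0], [-0.16, -0.32, -0.0], [-0.2, -0.3, -0.0]]
```

Pressed about 10 mm, with 6 N of spring force. Next I push along the arc for about 0.4 rad.

```bash
python3 -m crank '[{"tx":0.1,"ty":-0.15,"tz":0,"wx":0,"wy":0,"wz":0,"hand":0},{"tx":0.1,"ty":-0.15,"tz":0,"wx":0,"wy":0,"wz":0,"hand":0},{"tx":0.09,"ty":-0.15,"tz":0,"wx":0,"wy":0,"wz":0,"hand":0},{"tx":0.09,"ty":-0.16,"tz":0,"wx":0,"wy":0,"wz":0,"hand":0},{"tx":0.08,"ty":-0.16,"tz":0,"wx":0,"wy":0,"wz":0,"hand":0},{"tx":0.07,"ty":-0.17,"tz":0,"wx":0,"wy":0,"wz":0,"hand":0},{"tx":0.06,"ty":-0.17,"tz":0,"wx":0,"wy":0,"wz":0,"hand":0},{"tx":0.06,"ty":-0.17,"tz":0,"wx":0,"wy":0,"wz":0,"hand":0}]'
python3 - <<'E'
from h import *
a=imaging.capture("side")[130:290,200:400,::-1]
cv2.imwrite("pics/s2.png",cv2.resize(a,None,fx=3,fy=3,interpolation=cv2.INTER_CUBIC))
p=env.get_state()["tool_pos"];d=p[:2]-[.558,.013];print(np.linalg.norm(d),np.arctan2(d[1],d[0])-2,p)
E
```

```text
t: 4.2
tool_pos: [0.4943, 0.0752, 0.1048]
tool_rot: [0.003, 0.23, 0.973, 0.002]
contact_force: [3.1, 3.2, 6.1]
opening: 0.003
grip_force: 3.1
0.08901561620735969 0.378831716391288 [0.49364784 0.07450267 0.1046482 ]
```

View pics/s2.png

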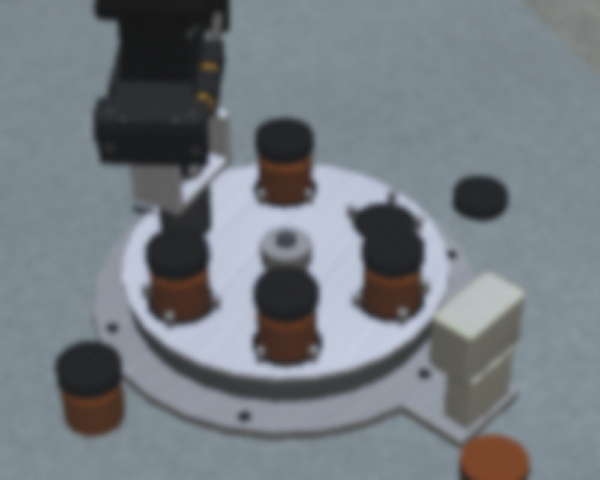

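The picture shows the table turned by about 0.2 rad: tower and jars moved anticlockwise, with the jars seated. I'll ease the tip up so the pin rides under the ring, then keep pushing the lug until it locks by itself.

```bash
python3 -m crank '[{"tx":0,"ty":0,"tz":-0.26,"wx":0,"wy":0,"wz":0,"hand":0},{"tx":0,"ty":0,"tz":-0.26,"wx":0,"wy":0,"wz":0,"hand":0},{"tx":0.05,"ty":-0.18,"tz":0,"wx":0,"wy":0,"wz":0,"hand":0},{"tx":0.04,"ty":-0.18,"tz":0,"wx":0,"wy":0,"wz":0,"hand":0},{"tx":0.03,"ty":-0.18,"tz":0,"wx":0,"wy":0,"wz":0,"hand":0},{"tx":0.02,"ty":-0.18,"tz":0,"wx":0,"wy":0,"wz":0,"hand":0},{"tx":0.01,"ty":-0.18,"tz":0,"wx":0,"wy":0,"wz":0,"hand":0},{"tx":0,"ty":-0.18,"tz":0,"wx":0,"wy":0,"wz":0,"hand":0}]'
python3 -m crank '[{"tx":-0.01,"ty":-0.18,"tz":0,"wx":0,"wy":0,"wz":0,"hand":0},{"tx":-0.02,"ty":-0.18,"tz":0,"wx":0,"wy":0,"wz":0,"hand":0},{"tx":-0.03,"ty":-0.18,"tz":0,"wx":0,"wy":0,"wz":0,"hand":0},{"tx":-0.03,"ty":-0.17,"tz":0,"wx":0,"wy":0,"wz":0,"hand":0},{"tx":-0.04,"ty":-0.17,"tz":0,"wx":0,"wy":0,"wz":0,"hand":0}]'
python3 - <<'E'
from h import *
s=env.get_state()
p=s["tool_pos"];d=p[:2]-[.558,.013];print(np.linalg.norm(d),np.arctan2(d[1],d[0])-2,p,s["contact_force"])
E
```

```text
t: 5.05
tool_pos: [0.4794, 0.0519, 0.1171]
tool_rot: [0.003, 0.231, 0.973, 0.002]
contact_force: [11.6, 2.3, 0.9]
opening: 0.005
grip_force: 4.6
t: 5.55
tool_pos: [0.4726, 0.0315, 0.1171]
tool_rot: [0.003, 0.23, 0.973, 0.002]
contact_force: [14.5, 6.6, -1.3]
opening: 0.004
grip_force: 6.1
0.0874063192757946 0.9280445132455064 [0.47257911 0.03152391 0.11710415] [14.46285251  6.63337757 -1.29603546]
```

```bash
python3 - <<'E'
from h import *
a=imaging.capture("top")[155:315,150:350,::-1];b=imaging.capture("side")[130:290,200:400,::-1]
cv2.imwrite("pics/s3.png",cv2.resize(np.hstack([a,b]),None,fx=2,fy=2,interpolation=cv2.INTER_CUBIC))
print(env.get_state()["contact_force"])
E
```

```text
[5.97986473 4.51173453 1.77865615]
```

View pics/s3.png

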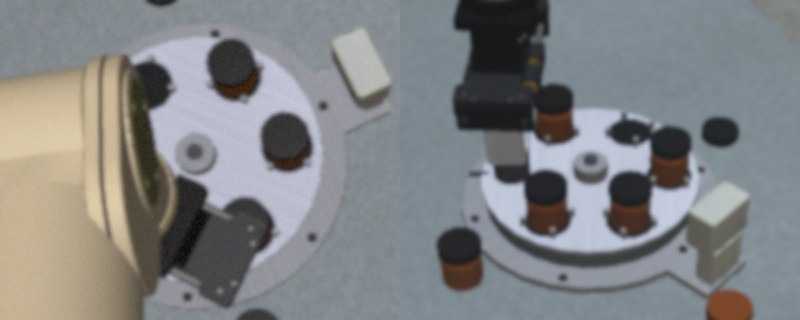

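The table is turning and the jars are seated; nothing but the lug is touched, and the force has relaxed to 7 N. I'll carry on, slowing near the hole.

```bash
python3 -m crank '[{"tx":-0.05,"ty":-0.17,"tz":0,"wx":0,"wy":0,"wz":0,"hand":0},{"tx":-0.05,"ty":-0.17,"tz":0,"wx":0,"wy":0,"wz":0,"hand":0},{"tx":-0.06,"ty":-0.16,"tz":0,"wx":0,"wy":0,"wz":0,"hand":0},{"tx":-0.06,"ty":-0.16,"tz":0,"wx":0,"wy":0,"wz":0,"hand":0},{"tx":0,"ty":0,"tz":0,"wx":0,"wy":0,"wz":0,"hand":0}]'
python3 - <<'E'
from h import *
s=env.get_state()
p=s["tool_pos"];d=p[:2]-[.558,.013];print(np.linalg.norm(d),np.arctan2(d[1],d[0])-2,p,s["contact_force"])
a=imaging.capture("top")[155:315,150:350,::-1];b=imaging.capture("side")[130:290,200:400,::-1]
cv2.imwrite("pics/s4.png",cv2.resize(np.hstack([a,b]),None,fx=2,fy=2,interpolation=cv2.INTER_CUBIC))
E
```

```text
t: 6.15
tool_pos: [0.4691, 0.0144, 0.1167]
tool_rot: [0.002, 0.23, 0.973, 0.002]
contact_force: [5.4, 6.6, 1.8]
opening: 0.003
grip_force: 3.5
0.08893860095863193 1.1260081404944242 [0.4690722  0.01438601 0.1167224 ] [5.41797198 6.63551481 1.84995924]
```

View pics/s4.png

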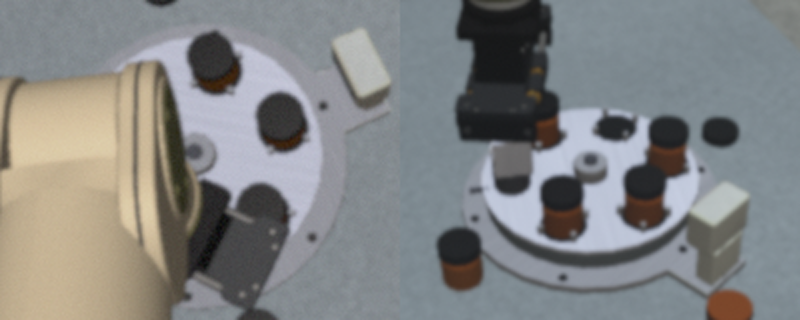

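Jar2 is now at left-crop (281,122), full (290.5,216), still short of the reader place (289,209). From this I can compute the turn.

```bash
python3 -m crank '[{"tx":-0.03,"ty":-0.08,"tz":0,"wx":0,"wy":0,"wz":0,"hand":0},{"tx":0,"ty":0,"tz":0,"wx":0,"wy":0,"wz":0,"hand":0}]'
python3 - <<'E'
from h import *
g=lambda u,v:np.arctan2(*(ray("top",u,v,.094)[:2]-[.558,.013])[::-1])
print("turned",g(290.5,216)-g(284,256), "full",g(289,209)-g(284,256))
s=env.get_state()
p=s["tool_pos"];d=p[:2]-[.558,.013];print(np.linalg.norm(d),np.arctan2(d[1],d[0])-2,s["contact_force"])
E
```

```text
t: 6.45
tool_pos: [0.4688, 0.0125, 0.1166]
tool_rot: [0.002, 0.23, 0.973, 0.002]
contact_force: [7.9, 6.0, 0.5]
opening: 0.006
grip_force: 3.8
turned 0.8792886502714186 full 1.0357191226376072
0.0892334039758487 -5.136510181303656 [7.92965748 5.99320782 0.45453745]
```

```bash
python3 -m crank '[{"tx":-0.03,"ty":-0.08,"tz":0,"wx":0,"wy":0,"wz":0,"hand":0},{"tx":-0.03,"ty":-0.08,"tz":0,"wx":0,"wy":0,"wz":0,"hand":0},{"tx":-0.03,"ty":-0.08,"tz":0,"wx":0,"wy":0,"wz":0,"hand":0},{"tx":0,"ty":0,"tz":0,"wx":0,"wy":0,"wz":0,"hand":0}]'
python3 -m crank '[{"tx":-0.04,"ty":-0.07,"tz":0,"wx":0,"wy":0,"wz":0,"hand":0},{"tx":-0.04,"ty":-0.07,"tz":0,"wx":0,"wy":0,"wz":0,"hand":0},{"tx":0,"ty":0,"tz":0,"wx":0,"wy":0,"wz":0,"hand":0}]'
python3 - <<'E'
from h import *
s=env.get_state()
p=s["tool_pos"];d=p[:2]-[.558,.013];print(np.linalg.norm(d),np.arctan2(d[1],d[0])-2,s["contact_force"])
E
```

```text
t: 6.85
tool_pos: [0.467, 0.0056, 0.1162]
tool_rot: [0.001, 0.23, 0.973, 0.001]
contact_force: [1.4, 4.4, 1.2]
opening: 0.008
grip_force: 2.0
t: 7.15
tool_pos: [0.4674, 0.0028, 0.1162]
tool_rot: [0.001, 0.23, 0.973, 0.002]
contact_force: [4.8, 9.1, 0.9]
opening: 0.006
grip_force: 4.5
0.09120404263143601 -5.02919467903811 [4.75389739 9.06677231 0.86240229]
```

```bash
python3 -m crank '[{"tx":-0.03,"ty":-0.07,"tz":0,"wx":0,"wy":0,"wz":0,"hand":0},{"tx":0,"ty":0,"tz":0,"wx":0,"wy":0,"wz":0,"hand":0}]'
python3 -m crank '[{"tx":-0.03,"ty":-0.07,"tz":0,"wx":0,"wy":0,"wz":0,"hand":0},{"tx":0,"ty":0,"tz":0,"wx":0,"wy":0,"wz":0,"hand":0}]'
python3 - <<'E'
from h import *
a=imaging.capture("top")[155:315,150:350,::-1];b=imaging.capture("side")[130:290,200:400,::-1]
cv2.imwrite("pics/s5.png",cv2.resize(np.hstack([a,b]),None,fx=2,fy=2,interpolation=cv2.INTER_CUBIC))
E
```

```text
t: 7.35
tool_pos: [0.4675, 0.0024, 0.1163]
tool_rot: [0.001, 0.229, 0.973, 0.003]
contact_force: [6.3, 13.9, -0.7]
opening: 0.006
grip_force: 7.4
t: 7.55
tool_pos: [0.4675, 0.0021, 0.1163]
tool_rot: [0.001, 0.229, 0.974, 0.003]
contact_force: [5.8, 20.4, -1.7]
opening: 0.004
grip_force: 10.3
```

View pics/s5.png

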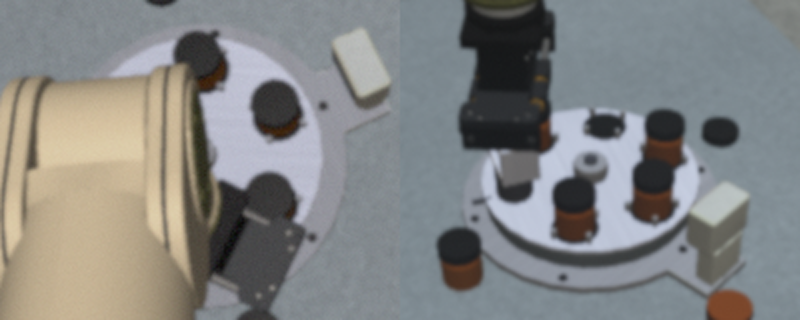

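Locked: the force climbs to 20 N with no motion, and jar2 at left-crop (276,110), full (288,210), has reached the reader place at (289,209). I'll back off the lug and rise clear.

```bash
python3 -m crank '[{"tx":0.07,"ty":0.2,"tz":0,"wx":0,"wy":0,"wz":0,"hand":0},{"tx":0.07,"ty":0.2,"tz":0,"wx":0,"wy":0,"wz":0,"hand":0},{"tx":0,"ty":0,"tz":0,"wx":0,"wy":0,"wz":0,"hand":0}]'
python3 -m crank '[{"tx":0,"ty":0,"tz":-0.4,"wx":0,"wy":0,"wz":0,"hand":0},{"tx":0,"ty":0,"tz":-1,"wx":0,"wy":0,"wz":0,"hand":0},{"tx":0,"ty":0,"tz":-1,"wx":0,"wy":0,"wz":0,"hand":0},{"tx":0,"ty":0,"tz":-1,"wx":0,"wy":0,"wz":0,"hand":0},{"tx":0,"ty":1,"tz":-1,"wx":0,"wy":0,"wz":0,"hand":0},{"tx":0,"ty":1,"tz":0,"wx":0,"wy":0,"wz":0,"hand":0},{"tx":0,"ty":1,"tz":0,"wx":0,"wy":0,"wz":0,"hand":0},{"tx":0,"ty":1,"tz":0,"wx":0,"wy":0,"wz":0,"hand":0}]'
python3 -m crank '[{"tx":0,"ty":1,"tz":0,"wx":0,"wy":0,"wz":0,"hand":0},{"tx":0,"ty":1,"tz":0,"wx":0,"wy":0,"wz":0,"hand":0},{"tx":0,"ty":1,"tz":0,"wx":0,"wy":0,"wz":0,"hand":0},{"tx":0,"ty":1,"tz":0,"wx":0,"wy":0,"wz":0,"hand":0},{"tx":0,"ty":1,"tz":0,"wx":0,"wy":0,"wz":0,"hand":0},{"tx":0,"ty":1,"tz":0,"wx":0,"wy":0,"wz":0,"hand":0},{"tx":0,"ty":0,"tz":0,"wx":0,"wy":0,"wz":0,"hand":0},{"tx":0,"ty":0,"tz":0,"wx":0,"wy":0,"wz":0,"hand":0}]'
python3 - <<'E'
from h import *
a=imaging.capture("top")[155:315,150:350,::-1];b=imaging.capture("side")[130:290,200:400,::-1]
cv2.imwrite("pics/s6.png",cv2.resize(np.hstack([a,b]),None,fx=2,fy=2,interpolation=cv2.INTER_CUBIC))
C=np.array([.558,.013]);f=lambda h:C.tolist()+[h]
P=lambda h:np.array([.558+.09*np.cos(3.047),.013+.09*np.sin(3.047),h])
for h in(.114,.108):print(h,(np.array(px("side",P(h)))-[200,130])*2+[400,0])
E
```

```text
t: 7.95
tool_pos: [0.4669, 0.0076, 0.1152]
tool_rot: [-0.0, 0.231, 0.973, -0.0]
contact_force: [-0.0, -0.3, 0.2]
opening: 0.007
grip_force: 0.0
t: 8.75
tool_pos: [0.5127, 0.0969, 0.2265]
tool_rot: [0.0, 0.231, 0.973, 0.0]
contact_force: [-0.5, 0.6, 0.1]
opening: 0.009
grip_force: 0.0
t: 9.55
tool_pos: [0.5797, 0.2302, 0.2257]
tool_rot: [-0.0, 0.231, 0.973, -0.0]
contact_force: [-0.1, 0.0, -0.6]
opening: 0.005
grip_force: 0.0
0.114 [510.22769398 138.08531471]
0.108 [510.5906973  142.42638642]
```

View pics/s6.png

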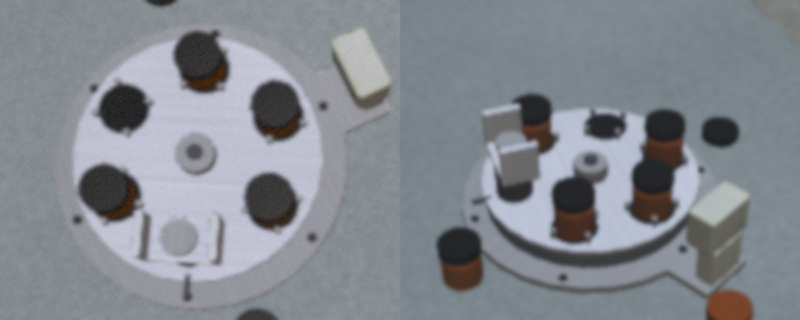

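The picture shows the tower one station on, in line with its index mark. The cap is at about (512,141), which fits fully out, the jars are seated and the arm is clear. Handing in.

```bash
python3 -c "
from rig import env
print(env.close_job())"
```

```text
the job is handed in; nothing more can be done
None
```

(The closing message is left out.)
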